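Hang the lower jar tier from the upper tier's loop

ROBOT

A 6-joint arm with a two-finger parallel gripper is mounted at the origin on the work surface. World frame = base frame: x ahead of the robot, y to its left, z up, the work surface at z = 0. Lengths are in m, angles in rad, forces in N, time in s.
With the tool pointing down it reaches from about 0.325 to 0.9 m from the base axis. Payload 6.1 kg.
Tool frame: the origin (TCP) lies at the very end of the fingers, on their centre line; the grasp point (between the pads) lies 19 mm behind it; z points along the fingers, y is the line along which they close (so a half turn about z gives the same grasp; the last joint's range is limited). The gripper opens to 85 mm and grips with 20 to 120 N. Pads are 22 mm wide; open, the fingers measure 114 mm over their backs; the gripper's body (76 mm by 85 mm) begins 54 mm behind the grasp point. The pads swing forward as they close: fully open they stand 13 mm farther back than shut.
Start: joints at [0.987, 0.22, 1.526, -0, 1.395, -0.126], TCP at [0.276, 0.561, 0.199] pointing down, gripper open.
Joint ranges: [-2.98, 2.98], [-0.91, 2.08], [0.09, 2.57], [-1.24, 4.39], [0.2, 2.65], [-2.68, 2.68]. Speed limits (rad/s): [2.57, 2.57, 3.01, 3.14, 3.14, 3.14].

INTERFACE

Orientations are given as [roll, pitch, yaw] about the fixed x, y, z axes, in that order (R = Rz(yaw) Ry(pitch) Rx(roll)).
In Python, from workcell import telemetry, cams, job_done gives the robot as it stands. The module is installed in compiled form; this text tells all that it offers.
- The arm moves only by the tool arm_command, never from a script. Its argument "motion" is a list of rows, each a list of 7 numbers: the shift along the tool's x, y, z in cm, then the turn, a rotation vector about the tool's x, y, z in degrees, then the opening, from 0 (shut) to 1 (fully open). In form: [[x, y, z, rx, ry, rz, jaw], ...]. A call has 1 to 5 rows; each row is the pose to reach, as a shift and turn from the pose commanded when the call began, along the tool's axes at that moment; what a row does not reach only later rows make up. A row lasts 1/12 s, in which the tool goes at most 41.7 mm and 7.16 degrees, less where a joint would pass 70% of its speed; a pose out of reach is approached as far as the arm can. A call with a gripper value outside its range is refused whole. The fingers move at their own pace and stop on an object; "squeeze" is the grip in N (left out, the last holds). Time passes only in rows, so rows that repeat a pose let the fingers close. It gives the time, the measured TCP pose, the force, the opening and the grip force at its end, in the units of the state.
- telemetry.get_obs(): the state, without advancing time (a new reading comes with each control period).
- cams.camera(name): name is "scene" or "side" or "wrist"; returns the picture (384x512x3 uint8, red, green, blue); there is no depth.
- cams.camera_params(name): a dict with "fx", "fy", "cx", "cy" (pixels), "R" (3x3) and "t" (3): a world point X has camera coordinates R X + t; the wrist camera has in their place "T_tool_cam" (4x4, takes a point from camera to tool coordinates, whose origin is the TCP and whose axes are the flange's). Camera axes: x right, y down, z forward; pixel columns grow to the right and rows downward; lengths in m; the calibration is good to about 2 mm. A picture is of the moment at which its call begins: read the wrist's pose just before it. camera_params takes no time and is no camera call.
- job_done(): hands the job in; it is judged then, once.
The state is a dict: "t": time; "joint_pos": joint angles; "qvel": joint speeds; "tau": joint torques, N m; "tool_pos": TCP position; "tool_rot": TCP orientation; "contact_force": force on the tool from outside, world axes, zero at the start; "torque": the same for the moment, N m; "finger_gap": finger opening in m; "grasp_force": force on a finger pad.
Only numpy, scipy, OpenCV 4.12 (cv2) and the standard library are available. Lean on these libraries where they do the work, as an engineer would, in place of code of your own. Each camera call takes 0.05 s, during which the arm holds its last target. There are 200 camera calls.

TASK

Pick up the little jar carrier by its wooden grip, pass its snap hook through the wire loop under the hanging upper tier, and press it down over the loop's bottom bar until the sprung latch clicks past and the top of the hook bears firmly on the bar. Feel for that before letting go: leave it pressed home for a moment with about 12 N on the bar, never more than 16 N. Then let go so that it hangs still and upright below the upper tier with its latch closed, and leave the two other jars and the loose lid where they are.

Things in the scene. Friction and masses are not known exactly. Their poses are not given: they have to be found in the camera images.
- carrier: Lower tier, loose, about 0.22 kg: wooden tray 80 (x) by 112 (y) by 6 mm, two small spice jars on it (tops 70 mm up), a 6 mm wire shank rising between them to a snap hook, and a pale wooden grip. Origin: centre of the tray's underside; z up; the grip sticks out to -x. Its mass centre lies below the hook's top. Starts upright on the table, left or right in front of the robot
- grip (a point): middle of the carrier's wooden grip, which is a bar 70 mm long (carrier x from -85 to -15 mm), 14 mm wide (y; pinch it across this) and 24 mm high (z 113 to 137 mm). This point is at carrier x=-60, y=0, z=125 mm; grip firmly, the push on the hook acts 60 mm from here
- hook_seat (a point): where the bar's centre lies when the hook's top rests on the bar: carrier x=0, y=0, z=137 mm. The hook opens downward, 6 mm wire: shank at carrier x=-12 mm, half circle over to the free leg at x=+12 mm (18 mm clear inside, wire top at z=146 mm), which flares to x=+16 mm at its lowest point z=98 mm
- latch (a joint): sprung latch (4 mm wire, 18 mm long) across the hook's mouth, hinged on the shank at carrier z=106 mm, free end near the free leg at z=112 mm; 0 = closed, grows to 1.15 rad as it is pushed up into the hook; springs shut by itself. The bar opens it with roughly 3 to 7 N, more than the carrier's weight; past it the bar runs free some 10 mm to the hook's top
- loop_bar (a point): middle of the bottom bar of the upper tier's loop, about 200 mm above the table; y along the bar, z up, x as the rail's x. A 6 mm wire U under a wooden slat (220 by 12 by 30 mm): sides 60 mm apart (wire centres), bar straight over 48 mm, 70 to 82 mm below the slat. The loop slides up to 12 mm in the slat: it starts anywhere in that play, and about 1 N of load draws it to its lower stop
- hanger (a joint): swing of the upper tier (0.35 kg, slat and loop) about the rail; 0 = hanging plumb, positive swings the loop toward the rail's -x. It swings freely and stiffly carries downward load
- rail: fixed dark steel rail 420 mm long on two posts (feet 70 mm across); origin on the table below its middle, y along the rail, the bar's centre 375 mm above its origin, 12 mm thick; the upper tier hangs from its middle. It stands at varying places and yaw
- tall_jar: bystander: glass jar with white lid, 76 mm across, 120 mm high; origin at the centre of its underside
- squat_jar: bystander: glass jar with black lid, 64 mm across, 75 mm high, beyond the rail; origin at the centre of its underside
- loose_lid: bystander: white lid lying flat, 72 mm across, 12 mm high, beyond the rail; origin at the centre of its underside
Things that resemble listed ones, but are neither listed nor needed, are in the scene too. Leave any purple or yellow look-alike of the carrier alone.

How it is judged:
By the outcome, as a careful person would: the job done as asked, in the order asked, and still so for the second after the job is handed in, with the robot touching nothing.
It also fails if it takes over 51 s, if anything falls off the work surface, if the arm or the gripper's body presses on something with over 40 N, if the wrist force passes 120 N, or if a joint passes its speed limit or range.

## Working session

There is one attempt and no reset: what is moved stays moved. The work goes in short steps, Python scripts to look and compute and a tool call to move; the robot and the scene stay as the last step left them, time stands still between calls to the robot, and variables do not carry over. Pictures are saved under pics/ and viewed, at most 10 in all, crops included, and the job is handed in when it is done.

Besides the shell and the picture viewer there is one more tool, called after "Request:" in YAML: its name, and indented under it one key for each argument. arm_command: Moves the arm, as the interface text tells. Its arguments: {"type":"object","properties":{"motion":{"type":"array"},"squeeze":{"type":"number"}},"required":["motion"]}

```bash
mkdir -p pics
python3 - <<'E'
from workcell import telemetry, cams
import cv2,numpy as np
o=telemetry.get_obs();print(o)
for n in ['scene','side']:
    im=cams.camera(n);cv2.imwrite(f'pics/{n}0.png',im[:,:,::-1])
    cv2.imwrite(f'pics/{n}0b.png',cv2.resize(im[:,:,::-1],(768,576),interpolation=cv2.INTER_CUBIC));print(n,cams.camera_params(n))
print(cams.camera_params('wrist'))
E
```

```text
{'t': 0.0, 'joint_pos': array([ 9.86889313e-01,  2.21255673e-01,  1.52761775e+00, -9.84278714e-06,
        1.39469350e+00, -1.26109679e-01]), 'qvel': array([-9.35761371e-04, -3.58633982e-04,  1.38837502e-05, -1.09399065e-03,
       -4.24042431e-04, -8.53585311e-05]), 'tau': array([-9.94673355e-04, -4.96929789e+01, -3.89374065e+01, -2.78154657e-04,
        1.15720363e-02, -4.12259837e-06]), 'tool_pos': array([0.27587174, 0.56007118, 0.19747749]), 'tool_rot': array([-3.13963284e+00, -2.38705395e-04,  2.68379682e+00]), 'contact_force': array([0.32436842, 0.42918401, 0.04174916]), 'torque': array([0.00815363, 0.03008268, 0.00856733]), 'grasp_force': 0.0, 'finger_gap': 0.08543270647843097}
scene {'fx': 434.5889527114647, 'fy': 434.5889527114647, 'cx': 252.6928668810753, 'cy': 191.6858980244616, 'R': array([[-0.48880778,  0.87237397, -0.00553301],
       [ 0.75184396,  0.41803864, -0.5098768 ],
       [-0.44249023, -0.25339171, -0.86022964]]), 't': array([ 0.14518292, -0.39096179,  1.96387262])}
side {'fx': 378.626911003988, 'fy': 378.626911003988, 'cx': 249.61884470329784, 'cy': 187.8485748730237, 'R': array([[ 0.98787498, -0.15523585,  0.00220261],
       [-0.11761948, -0.75760516, -0.6420281 ],
       [ 0.10133448,  0.63398442, -0.76667794]]), 't': array([-0.53355297,  0.34313058,  1.0422165 ])}
{'fx': 339.3824645342834, 'fy': 339.3824645342834, 'cx': 253.33357104943596, 'cy': 200.63925705636663, 'T_tool_cam': array([[ 6.69188846e-04, -9.59789655e-01, -2.80719379e-01,
         7.18073671e-02],
       [ 9.99997776e-01,  1.20371120e-03, -1.73170162e-03,
        -9.12155903e-04],
       [ 1.99997436e-03, -2.80717596e-01,  9.59788326e-01,
        -1.74006327e-01],
       [ 0.00000000e+00,  0.00000000e+00,  0.00000000e+00,
         1.00000000e+00]])}
```

View pics/scene0b.png

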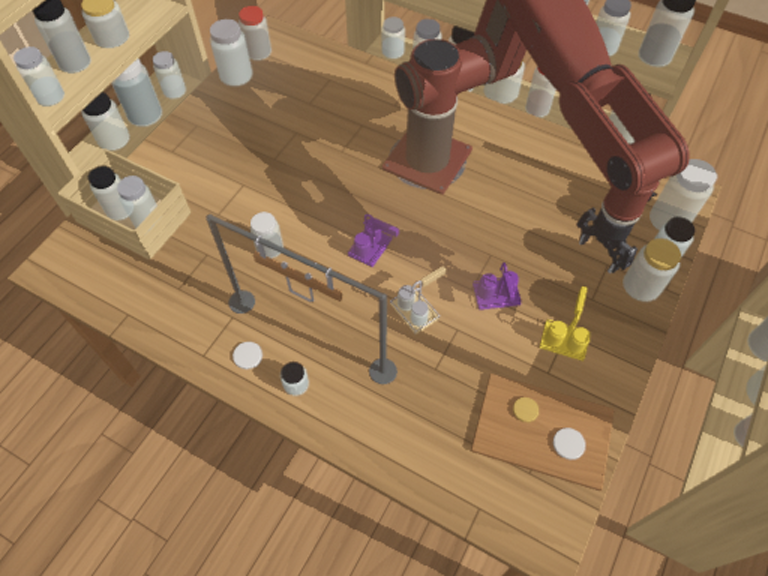

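View pics/side0b.png

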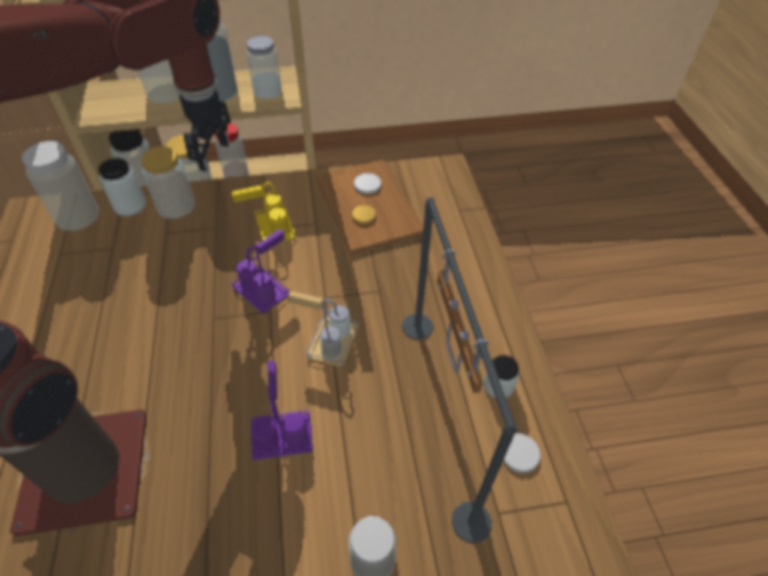

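The carrier is the pale one at scene (415,305) and side (330,335). The purple ones at scene (375,240) and (498,287) and the yellow one at (567,335) are look-alikes. I'll confirm this in enlarged crops and read the points from them.

Run:
```python
import cv2
for n,x,y,w,h,s in [('scene',140,140,170,127,4.6),('side',185,125,170,127,4.6)]:
    im=cv2.imread(f'pics/{n}0.png')[y:y+h,x:x+w]
    cv2.imwrite(f'pics/{n}0c.png',cv2.resize(im,None,fx=s,fy=s,interpolation=cv2.INTER_CUBIC))
```

```text
(no output)
```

View pics/scene0c.png

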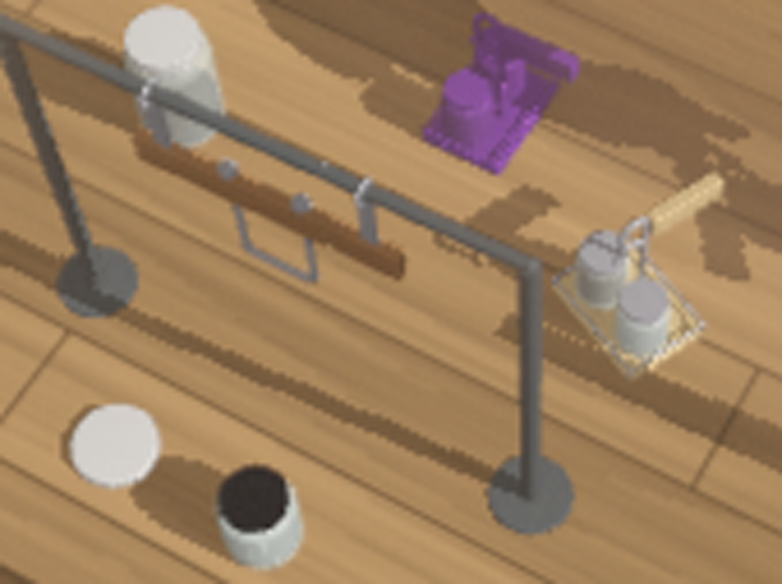

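View pics/side0c.png

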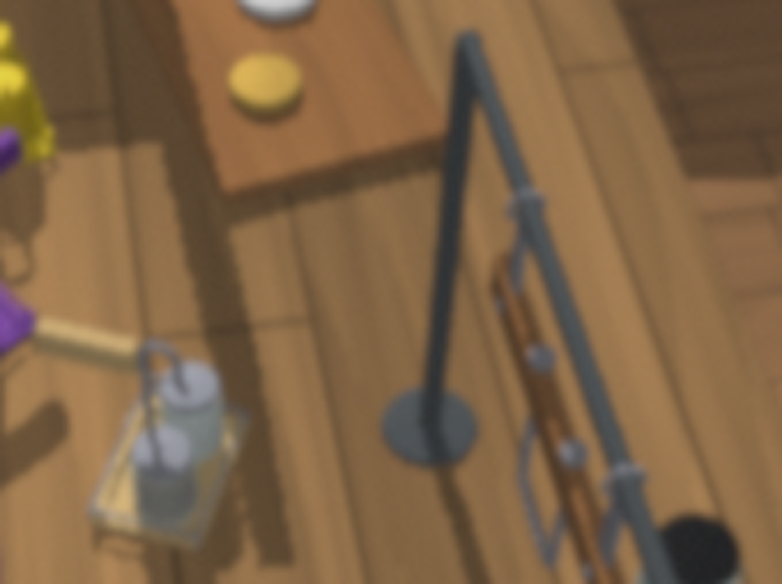

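The crops confirm it: the pale wooden grip runs from scene crop (655,222) to (720,183), with its hook at (637,222). The loop's bottom bar runs from scene crop (245,247) to (315,278), and in the side crop from (528,470) to (550,562).

```bash
cat > h.py <<'E'
import numpy as np
from scipy.spatial.transform import Rotation as Ro
from workcell import telemetry, cams
def ray(P,uv):
    R,t=np.array(P['R']),np.array(P['t'])
    d=R.T@np.array([(uv[0]-P['cx'])/P['fx'],(uv[1]-P['cy'])/P['fy'],1.]);return -R.T@t,d/np.linalg.norm(d)
def atz(P,uv,z):
    c,d=ray(P,uv);return c+d*(z-c[2])/d[2]
def tri(rs):
    A=sum(np.eye(3)-np.outer(d,d) for c,d in rs);b=sum((np.eye(3)-np.outer(d,d))@c for c,d in rs);X=np.linalg.solve(A,b)
    return X,[round(1e3*np.linalg.norm(np.cross(X-c,d)),1) for c,d in rs]
def wristP(o):
    T=np.eye(4);T[:3,:3]=Ro.from_euler('xyz',o['tool_rot']).as_matrix();T[:3,3]=o['tool_pos']
    P=dict(cams.camera_params('wrist'));M=np.linalg.inv(T@P['T_tool_cam']);P['R'],P['t']=M[:3,:3],M[:3,3];return P
def proj(P,X):
    q=np.array(P['R'])@X+P['t'];return np.array([P['fx']*q[0]/q[2]+P['cx'],P['fy']*q[1]/q[2]+P['cy']])
E
python3 - <<'E'
from h import *
np.set_printoptions(precision=4,suppress=True)
S,D=cams.camera_params('scene'),cams.camera_params('side')
s=lambda u,v:((u+.5)/4.6-.5+140,(v+.5)/4.6-.5+140)
d=lambda u,v:((u+.5)/4.6-.5+185,(v+.5)/4.6-.5+125)
b=lambda u,v:(u/1.5,v/1.5)
for n,a,c in [('gripend',s(720,183),d(36,330)),('gripin',s(655,222),d(140,355)),('hook',s(637,222),d(165,345)),
 ('barA',s(245,247),d(550,562)),('barB',s(315,278),d(528,470)),('railL',b(212,218),b(512,433)),('railR',s(532,265),d(468,38)),
 ('footR',s(531,495),d(430,427)),('footL',s(97,283),b(472,523))]:
    print(n,tri([ray(S,a),ray(D,c)]), atz(S,a,0)[:2] if 'foot' in n else '')
for z,p in [(.006,(553,278)),(.006,(633,378)),(.006,(706,323)),(.125,(720,186)),(.07,(605,245)),(.07,(642,300)),(.12,(163,37)),(.075,(253,498)),(.012,(115,445))]:print(z,atz(S,s(*p),z))
for z,p in [(.006,(92,514)),(.006,(195,548)),(.006,(248,410)),(.07,(162,448)),(.07,(190,383))]:print('side',z,atz(D,d(*p),z))
E
```

```text
gripend (array([0.4055, 0.248 , 0.1262]), [np.float64(1.8), np.float64(1.8)]) 
gripin (array([0.4681, 0.2182, 0.1278]), [np.float64(1.7), np.float64(1.7)]) 
hook (array([0.4847, 0.2099, 0.1453]), [np.float64(1.5), np.float64(1.5)]) 
barA (array([ 0.6759, -0.0199,  0.2044]), [np.float64(2.2), np.float64(2.2)]) 
barB (array([0.676 , 0.0399, 0.207 ]), [np.float64(0.0), np.float64(0.0)]) 
railL (array([ 0.6774, -0.2023,  0.3582]), [np.float64(3.9), np.float64(3.9)]) 
railR (array([0.6695, 0.2205, 0.3697]), [np.float64(0.7), np.float64(0.7)]) 
footR (array([ 0.6706,  0.2201, -0.0008]), [np.float64(0.8), np.float64(0.8)]) [0.6716 0.2199]
footL (array([ 0.6797, -0.2022, -0.0034]), [np.float64(0.0), np.float64(0.0)]) [ 0.681  -0.2006]
0.006 [0.4898 0.1402 0.006 ]
0.006 [0.5411 0.244  0.006 ]
0.006 [0.4653 0.2737 0.006 ]
0.125 [0.4092 0.2484 0.125 ]
0.07 [0.4736 0.1796 0.07  ]
0.07 [0.5047 0.2301 0.07  ]
0.12 [ 0.5017 -0.2322  0.12  ]
0.075 [0.8056 0.051  0.075 ]
0.012 [ 0.8021 -0.0939  0.012 ]
side 0.006 [0.4246 0.1799 0.006 ]
side 0.006 [0.4912 0.1421 0.006 ]
side 0.006 [0.5423 0.2507 0.006 ]
side 0.07 [0.4768 0.1824 0.07  ]
side 0.07 [0.5013 0.2329 0.07  ]
```

```bash
cat >> h.py <<'E'
def pose(grasp,yaw,tilt):
    """TCP pos, R for grasp point at 'grasp'; carrier yaw; tilt deg leans the gripper back to carrier -x"""
    R=(Ro.from_euler('z',yaw+np.pi)*Ro.from_euler('x',np.pi)*Ro.from_euler('y',-tilt,degrees=True))
    return np.array(grasp)+R.as_matrix()[:,2]*.019,R
def delta(o,p,R):
    R0=Ro.from_euler('xyz',o['tool_rot'])
    return np.round(np.r_[R0.inv().apply(np.array(p)-o['tool_pos'])*100,(R0.inv()*R).as_rotvec(degrees=True)],2)
E
python3 - <<'E'
from h import *
np.set_printoptions(precision=4,suppress=True)
S=cams.camera_params('scene')
for p in [(498,287),(567,335)]: print(atz(S,(p[0]/1.5,p[1]/1.5),.03), atz(S,(505/1.5,268/1.5),.14))
o=telemetry.get_obs()
y=np.radians(-27.5);C=np.array([.481,.209,0]);ax=np.array([np.cos(y),np.sin(y),0])
for z in (.215,.125):
    p,R=pose(C-.056*ax+[0,0,z],y,25);print(p,R.as_euler('xyz'),R.as_matrix()[:,2],delta(o,p,R))
E
```

```text
[0.3306 0.374  0.03  ] [0.3406 0.379  0.14  ]
[0.3748 0.5809 0.03  ] [0.3406 0.379  0.14  ]
[0.4384 0.2312 0.1978] [3.1416 0.4363 2.6616] [ 0.3749 -0.1951 -0.9063] [-29.12 -22.33   0.01   0.18 -25.01   1.27]
[0.4384 0.2312 0.1078] [3.1416 0.4363 2.6616] [ 0.3749 -0.1951 -0.9063] [-29.12 -22.31   9.01   0.18 -25.01   1.27]
```

Request:
arm_command:
  motion:
    - [-3.2, -2.46, 0, 0, 0, 0, 0.5]
    - [-6.4, -4.92, 0, 0, 0, 0, 0.5]
    - [-9.6, -7.38, 0, 0, 0, 0, 0.5]
    - [-12.8, -9.84, 0, 0, 0, 0, 0.5]
    - [-16, -12.3, 0, 0, 0, 0, 0.5]

```text
t: 0.52
tool_pos: [0.3654, 0.3778, 0.198]
tool_rot: [-3.141, -0.0, 2.685]
contact_force: [0.6, -0.4, 0.5]
finger_gap: 0.0426
grasp_force: 0.0
```

Request:
arm_command:
  motion:
    - [-3, -2.3, 0, 0, -5, 0.3, 0.5]
    - [-6, -4.6, 0, 0, -10, 0.6, 0.5]
    - [-9, -7, 0, 0, -16, 0.9, 0.5]
    - [-12, -9, 0, 0, -21, 1.2, 0.5]
    - [-13.1, -10, 0, 0, -25, 1.3, 0.5]

```text
t: 0.93
tool_pos: [0.4397, 0.2289, 0.1986]
tool_rot: [3.137, 0.441, 2.658]
contact_force: [0.5, -0.9, 0.4]
finger_gap: 0.0425
grasp_force: 0.0
```

Request:
arm_command:
  motion:
    - [0, 0, 0, 0, 0, 0, 0.5]
    - [0, 0, 0, 0, 0, 0, 0.5]

```text
t: 1.1
tool_pos: [0.4377, 0.2321, 0.1979]
tool_rot: [3.137, 0.434, 2.66]
contact_force: [0.3, 0.5, 1.2]
finger_gap: 0.0429
grasp_force: 0.0
```

Run:
```python
from h import *
import cv2
o=telemetry.get_obs();print(o['t'],o['tool_pos'],o['tool_rot'],o['finger_gap'],o['contact_force'])
P=wristP(o);im=cams.camera('wrist');cv2.imwrite('pics/w1.png',cv2.resize(im[:,:,::-1],(768,576),interpolation=cv2.INTER_CUBIC))
y=np.radians(-27.5);C=np.array([.481,.209,0]);ax=np.array([np.cos(y),np.sin(y),0])
for n,x,z in [('end',-.085,.125),('endtop',-.085,.137),('topin',-.015,.137),('hooktop',0,.146)]:print(n,proj(P,C+x*ax+[0,0,z])*1.5)
np.save('o1.npy',np.r_[o['tool_pos'],o['tool_rot']])
```

```text
1.1 [0.43768562 0.23211391 0.19791248] [3.13684497 0.43378254 2.66015117] 0.042912041280108476 [0.32776338 0.46012568 1.24108267]
end [381.0797615  174.08332902]
endtop [381.19279018 187.78925104]
topin [380.81328475 313.06083213]
hooktop [380.80910402 346.77120114]
```

View pics/w1.png

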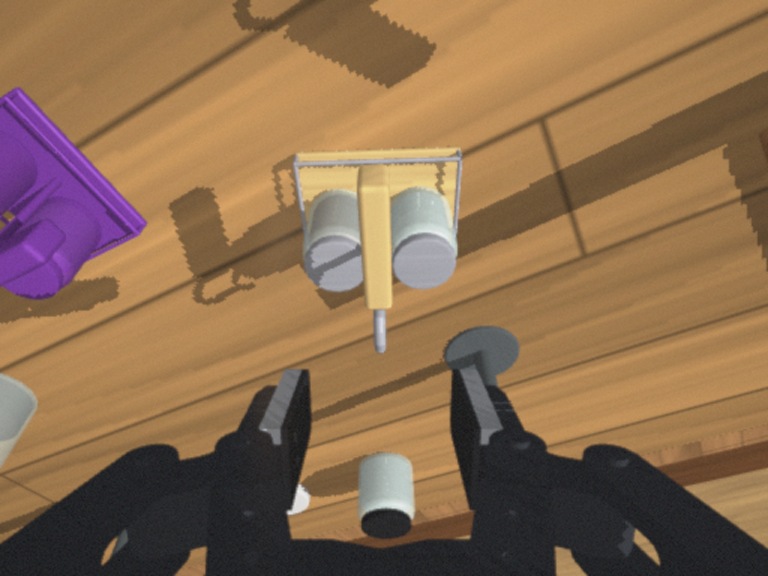

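The picture shows the grip from its end-top edge (373,188) to its inner end (379,307), the hook's tip at (381,350), and the fingers centred on about x=380. I'll refine the yaw.

Run:
```python
from h import *
np.set_printoptions(precision=4,suppress=True)
v=np.load('o1.npy');o=dict(tool_pos=v[:3],tool_rot=v[3:]);P=wristP(o)
f=lambda u,w,z:atz(P,(u/1.5,w/1.5),z)
a,b,h=f(373,188,.137),f(379,307,.137),f(380.5,348,.146)
d=h-a;y=np.arctan2(d[1],d[0]);print(a,b,h,np.degrees(y),np.linalg.norm((b-a)[:2]))
ax=np.array([np.cos(y),np.sin(y),0])
g=a+.029*ax;g[2]=.125
print(delta(telemetry.get_obs(),*pose(g,y,25)), h-.001*ax)
```

```text
[0.4041 0.2452 0.137 ] [0.4636 0.217  0.137 ] [0.4817 0.2084 0.146 ] -25.35082018110674 0.06586199009195776
[ 3.74 -0.38  8.28 -0.61 -0.12 -2.04] [0.4808 0.2089 0.146 ]
```

Request:
arm_command:
  motion:
    - [0.5, -0.4, 1.0, -0.6, 0, -2.0, 0.5]
    - [1.5, -0.4, 3.2, -0.6, 0, -2.0, 0.5]
    - [2.5, -0.4, 5.5, -0.6, 0, -2.0, 0.5]
    - [3.3, -0.4, 7.3, -0.6, 0, -2.0, 0.5]
    - [3.7, -0.4, 8.3, -0.6, 0, -2.0, 0.5]

```text
t: 1.57
tool_pos: [0.4375, 0.2283, 0.1054]
tool_rot: [-3.139, 0.433, 2.699]
contact_force: [-0.7, -0.3, -0.5]
finger_gap: 0.0428
grasp_force: 0.0
```

Request:
arm_command:
  motion:
    - [0, 0, 0, 0, 0, 0, 0.5]
    - [0, 0, 0, 0, 0, 0, 0.5]

```text
t: 1.73
tool_pos: [0.4387, 0.2286, 0.1079]
tool_rot: [-3.141, 0.436, 2.699]
contact_force: [0.3, 1.0, -1.0]
finger_gap: 0.0429
grasp_force: 0.0
```

Run:
```python
from h import *
import cv2
o=telemetry.get_obs();print(o['t'],o['tool_pos'],o['tool_rot'],o['finger_gap'],o['contact_force'])
y=np.radians(-25.4);ax=np.array([np.cos(y),np.sin(y),0]);g=np.array([.4808,.2089,0])-.056*ax;g[2]=.125
print(delta(o,*pose(g,y,25)))
im=cams.camera('wrist');cv2.imwrite('pics/w2.png',cv2.resize(im[:,:,::-1],(768,576),interpolation=cv2.INTER_CUBIC))
```

```text
1.7333 [0.43871526 0.22858094 0.10791986] [-3.14059922  0.43555366  2.69850603] 0.042885154041431235 [ 0.3419383   0.97603287 -0.97890954]
[ 0.14  0.03 -0.05 -0.05 -0.04  0.01]
```

View pics/w2.png

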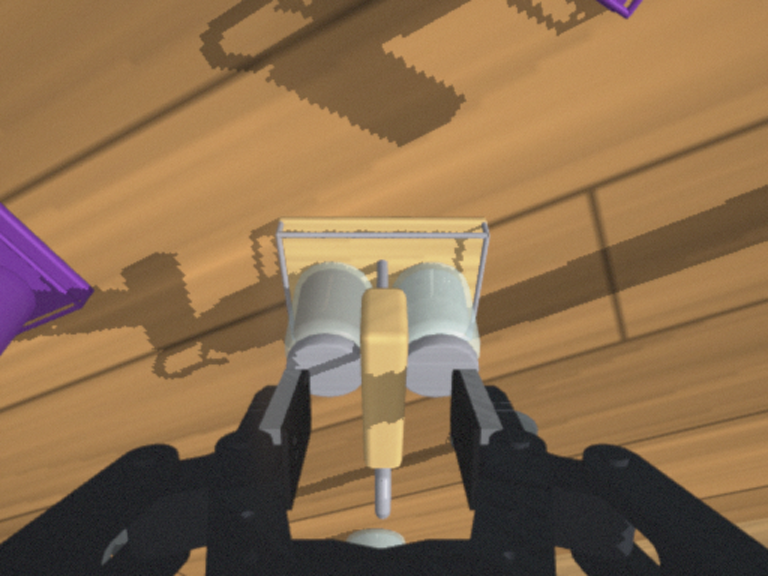

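The grip (363–406 across, rows 290–467) stands straight and centred between the fingers. I'll close on it.

Request:
arm_command:
  motion:
    - [0.1, 0, 0, 0, 0, 0, 0.1]
    - [0.1, 0, 0, 0, 0, 0, 0.1]
    - [0.1, 0, 0, 0, 0, 0, 0.1]
    - [0.1, 0, 0, 0, 0, 0, 0.1]
    - [0.1, 0, 0, 0, 0, 0, 0.1]
  squeeze: 100

```text
t: 2.2
tool_pos: [0.4384, 0.2292, 0.1086]
tool_rot: [3.14, 0.438, 2.697]
contact_force: [-2.6, 1.8, 5.0]
finger_gap: 0.0096
grasp_force: 37.3
```

Request:
arm_command:
  motion:
    - [0, 0, 0, 0, 0, 0, 0]
    - [0, 0, 0, 0, 0, 0, 0]
    - [0, 0, 0, 0, 0, 0, 0]
  squeeze: 120

```text
t: 2.45
tool_pos: [0.4383, 0.2292, 0.1087]
tool_rot: [3.14, 0.438, 2.697]
contact_force: [-2.6, 0.9, 6.0]
finger_gap: 0.0022
grasp_force: 96.2
```

Run:
```python
from h import *
o=telemetry.get_obs();print(o)
for dz in (.06,.0):
  pass
R=Ro.from_euler('xyz',o['tool_rot']);print(R.inv().apply([0,0,1]))
np.save('og.npy',np.r_[o['tool_pos'],o['tool_rot']])
```

```text
{'t': 2.45, 'joint_pos': array([ 0.59281106, -0.15459897,  2.15766806, -0.46160575,  0.95613661,
       -0.29938243]), 'qvel': array([-0.00060672,  0.00051533, -0.00149402, -0.00063075, -0.0005691 ,
        0.00093092]), 'tau': array([-1.22358911e+00, -2.57225722e+01, -3.36603463e+01, -1.80338111e+00,
       -8.12596399e-01,  4.01805955e-03]), 'tool_pos': array([0.43834404, 0.22921732, 0.10870342]), 'tool_rot': array([3.13975131, 0.4375915 , 2.69741198]), 'contact_force': array([-2.60942172,  0.94417121,  6.03473563]), 'torque': array([ 0.07086988,  0.30415579, -0.06661327]), 'grasp_force': 96.22177474200726, 'finger_gap': 0.002209266812905944}
[-0.42375914  0.00166784 -0.90577338]
```

Request:
arm_command:
  motion:
    - [-0.2, 0, -0.5, 0, 0, 0, 0]
    - [-0.6, 0, -1.35, 0, 0, 0, 0]
    - [-1.3, 0, -2.7, 0, 0, 0, 0]
    - [-1.7, 0, -3.6, 0, 0, 0, 0]
    - [-1.7, 0, -3.6, 0, 0, 0, 0]

```text
t: 2.87
tool_pos: [0.4395, 0.2294, 0.1505]
tool_rot: [3.137, 0.439, 2.696]
contact_force: [0.8, -0.1, 0.6]
finger_gap: 0.0
grasp_force: 0.0
```

Request:
arm_command:
  motion:
    - [0, 0, 0, 0, 0, 0, 0]
    - [0, 0, 0, 0, 0, 0, 0]

```text
t: 3.03
tool_pos: [0.4375, 0.2283, 0.1467]
tool_rot: [-3.141, 0.436, 2.698]
contact_force: [-0.6, -0.0, 0.4]
finger_gap: -0.0001
grasp_force: 0.0
```

Run:
```python
from h import *
import cv2
o=telemetry.get_obs();print(o)
np.save('o3.npy',np.r_[o['tool_pos'],o['tool_rot']])
for n in ('wrist','side','scene'):
  im=cams.camera(n);cv2.imwrite(f'pics/{n}3.png',im[:,:,::-1])
w=cv2.resize(cv2.imread('pics/wrist3.png'),(512,384)); 
s=cv2.imread('pics/side3.png')[150:260,160:260]; s=cv2.resize(s,(288,317),interpolation=cv2.INTER_CUBIC)
c=cv2.imread('pics/scene3.png')[130:230,230:320]; c=cv2.resize(c,(252,280),interpolation=cv2.INTER_CUBIC)
A=np.zeros((600,800,3),np.uint8);A[:384,:512]=w;A[:317,512:]=s;A[317:597,548:]=c
cv2.imwrite('pics/m3.png',A)
```

```text
{'t': 3.0333, 'joint_pos': array([ 0.59202238, -0.21045114,  2.12637324, -0.43613808,  1.03707423,
       -0.34624128]), 'qvel': array([-7.47090688e-04,  9.48743161e-03,  1.03054025e-02,  3.68182108e-04,
        9.30114704e-04,  5.33511118e-05]), 'tau': array([ 9.89643559e-04, -2.81063122e+01, -3.84484649e+01, -1.82498910e+00,
       -7.83718955e-01, -4.57185452e-03]), 'tool_pos': array([0.4374962 , 0.22825874, 0.14671635]), 'tool_rot': array([-3.14080981,  0.43604291,  2.69805101]), 'contact_force': array([-0.61245214, -0.04488278,  0.3580813 ]), 'torque': array([0.07429813, 0.17813013, 0.04199167]), 'grasp_force': 0.0, 'finger_gap': -9.341767312326598e-05}
```

View pics/m3.png

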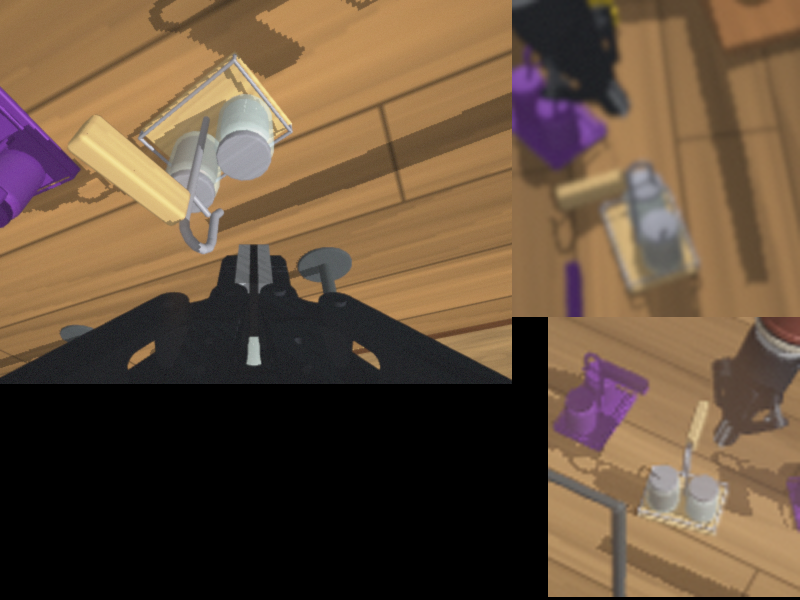

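The grasp failed: the grip was squeezed out. The carrier is still upright but has turned, with its grip now pointing toward the purple look-alike (wrist view: grip (95,135)–(180,205), hook (205,235)). I'll check where the fingertips really are against telemetry.

Run:
```python
from h import *
import cv2
np.set_printoptions(precision=4,suppress=True)
S,D=cams.camera_params('scene'),cams.camera_params('side')
v=np.load('o3.npy');o=dict(tool_pos=v[:3],tool_rot=v[3:])
print(tri([ray(S,(230+172/2.8,130+123/2.8)),ray(D,(160+113/2.88,150+110/2.88))]),proj(S,v[:3]),proj(D,v[:3]))
P=wristP(o);R=Ro.from_euler('xyz',v[3:]).as_matrix()
for dz in (0,-.01,-.019):print(proj(P,v[:3]+R[:,2]*dz))
f=lambda u,w,z:atz(P,(u,w),z)
# new carrier
print('grip end top mid',f(88,140,.137),'inner',f(175,213,.137),'hook',f(203,245,.146))
A=np.zeros((600,800,3),np.uint8)
for i,(n,p) in enumerate((('side',proj(D,v[:3])),('scene',proj(S,v[:3])))):
    im=cv2.imread(f'pics/{n}3.png');x,y=p.astype(int)
    c=cv2.resize(im[y-35:y+65,x-50:x+16+0],(396,600),interpolation=cv2.INTER_CUBIC)
    q=(p-[x-50,y-35]+.5)*6;cv2.drawMarker(c,tuple(q.astype(int)),(0,255,0),0,14,1);A[:,i*400:i*400+396]=c
cv2.imwrite('pics/m4.png',A)
```

```text
(array([0.4281, 0.2333, 0.1798]), [np.float64(0.8), np.float64(0.8)]) [288.2128 180.3381] [203.4327 196.1558]
[255.269  237.8244]
[255.3445 245.185 ]
[255.4198 252.5232]
grip end top mid [0.3533 0.1819 0.137 ] inner [0.4097 0.192  0.137 ] hook [0.431  0.1985 0.146 ]
```

View pics/m4.png

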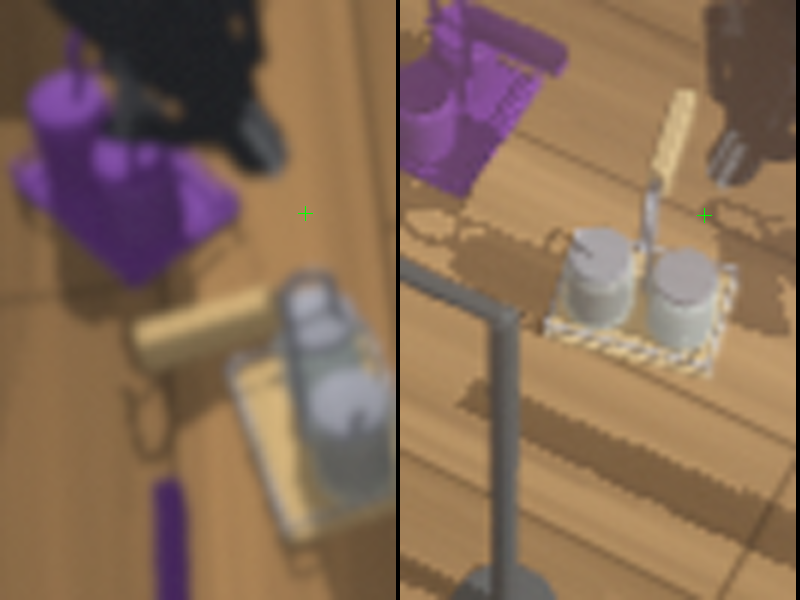

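Side tip (280,165) and scene tip (725,183) both lie well above the green marks, which show the reported TCP. The true fingertips sit about 25–30 mm behind it along the tool, so the pads only caught the grip's top edge. I'll remeasure both.

Run:
```python
from h import *
np.set_printoptions(precision=4,suppress=True)
S,D=cams.camera_params('scene'),cams.camera_params('side')
v=np.load('o3.npy');R=Ro.from_euler('xyz',v[3:])
X,e=tri([ray(S,(291.7,175)),ray(D,(199.2,188))]);print('tip',X,e,'in tool',R.inv().apply(X-v[:3]))
for n,a,b in [('end',(285.8,159.8),(175.8,217.2)),('inner',(281.7,175.3),(197.5,210.5)),('hook',(279.2,175),(203.7,205.8))]:print(n,*tri([ray(S,a),ray(D,b)]))
print('purple',atz(S,(250,160),.03),atz(S,(238+165/6,145+60/6),.137))
o=telemetry.get_obs()
H=np.array([.432,.199,0]);y=np.radians(12);ax=np.array([np.cos(y),np.sin(y),0])
for z in (.2,):print(delta(o,*pose(H-.058*ax+[0,0,z],y,15)))
print(o['joint_pos'])
```

```text
tip [0.4287 0.2359 0.1767] [np.float64(0.2), np.float64(0.2)] in tool [-0.0025  0.0031 -0.0319]
end [0.3521 0.1751 0.1325] [np.float64(0.7), np.float64(0.7)]
inner [0.4164 0.1928 0.1265] [np.float64(1.0), np.float64(1.0)]
hook [0.4354 0.1897 0.1505] [np.float64(0.2), np.float64(0.2)]
purple [0.3566 0.021  0.03  ] [0.372  0.0988 0.137 ]
[  1.63  -6.08  -4.66 -12.89   9.56 -35.18]
[ 0.592  -0.2097  2.1267 -0.4362  1.0372 -0.3463]
```

Request:
arm_command:
  motion:
    - [-0.8, 0, -2, -2.2, 1.6, -6, 0.45]
    - [-0.8, -1.5, -4, -4.3, 3.2, -11.8, 0.45]
    - [0, -3.5, -5, -6.5, 4.8, -17.6, 0.45]
    - [1, -5, -5, -8.7, 6.5, -23.6, 0.45]
    - [1.6, -6, -5, -10.8, 8, -29.5, 0.45]

```text
t: 3.6
tool_pos: [0.3802, 0.1903, 0.1862]
tool_rot: [-3.132, 0.297, -3.059]
contact_force: [-0.1, -0.5, 0.3]
finger_gap: 0.0384
grasp_force: 0.0
```

Run:
```python
from h import *
o=telemetry.get_obs()
H=np.array([.432,.199,0]);y=np.radians(12);ax=np.array([np.cos(y),np.sin(y),0])
print(delta(o,*pose(H-.058*ax+[0,0,.2],y,15)),o['tool_pos'],o['joint_pos'])
```

```text
[ 0.16 -0.22  0.43 -2.53  2.01 -6.98] [0.38016125 0.19025118 0.18616855] [ 0.3543144  -0.55215305  2.25653753 -0.09578851  1.15411315 -1.27172535]
```

Request:
arm_command:
  motion:
    - [0.2, -0.2, 0.2, -2, 1.5, -5, 0.45]
    - [0.2, -0.2, 0.4, -2.5, 2, -7, 0.45]
    - [0.2, -0.2, 0.4, -2.5, 2, -7, 0.45]
    - [0.2, -0.2, 0.4, -2.5, 2, -7, 0.45]

```text
t: 3.93
tool_pos: [0.3805, 0.1878, 0.1811]
tool_rot: [-3.14, 0.261, -2.94]
contact_force: [-0.6, -0.1, 0.6]
finger_gap: 0.0389
grasp_force: 0.0
```

Run:
```python
from h import *
import cv2
o=telemetry.get_obs();print(o['t'],o['tool_pos'],o['tool_rot'],o['joint_pos'])
np.save('o5.npy',np.r_[o['tool_pos'],o['tool_rot']])
im=cams.camera('wrist');cv2.imwrite('pics/w5.png',cv2.resize(im[:,:,::-1],(768,576),interpolation=cv2.INTER_CUBIC))
```

```text
3.9333 [0.38052472 0.18776011 0.18110898] [-3.14014533  0.26120783 -2.94028374] [ 0.29438641 -0.53623237  2.24953308 -0.02765523  1.16843221 -1.47002365]
```

View pics/w5.png

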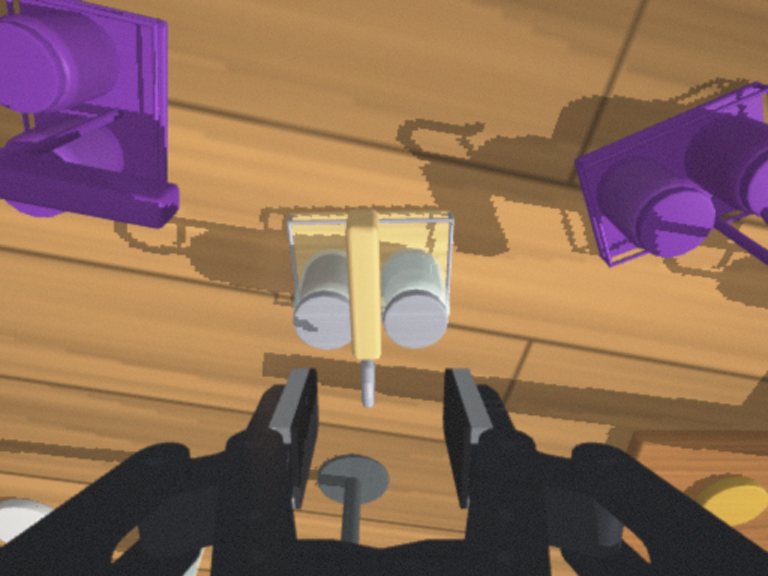

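The carrier stands upright and nearly aligned: grip end-top at (363,230), inner end (368,357), hook tip (368,403), fingers centred on about x=381.

```bash
cat >> h.py <<'E'
TIP=.028
E
python3 - <<'E'
from h import *
np.set_printoptions(precision=4,suppress=True)
v=np.load('o5.npy');P=wristP(dict(tool_pos=v[:3],tool_rot=v[3:]))
f=lambda u,w,z:atz(P,(u/1.5,w/1.5),z)
a,b,h=f(363,230,.137),f(368,357,.137),f(368,400,.146)
d=h-a;y=np.arctan2(d[1],d[0]);y2=np.arctan2(*(b-a)[1::-1]);print(a,b,h,np.degrees([y,y2]),np.linalg.norm((b-a)[:2]),np.linalg.norm((h-a)[:2]))
ax=np.array([np.cos(y),np.sin(y),0]);g=(a+b)/2-.008*ax;g[2]=.125;print(g)
o=telemetry.get_obs();p,R=pose(g,y,15);p=p+R.as_matrix()[:,2]*TIP
print(p,delta(o,p,R));print(delta(o,p+[0,0,.05],R))
E
```

```text
[0.3509 0.1738 0.137 ] [0.4146 0.1881 0.137 ] [0.4332 0.1919 0.146 ] [12.3831 12.6517] 0.06527832277286702 0.08427565730378461
[0.3749 0.1792 0.125 ]
[0.3868 0.1818 0.0796] [ 2.14 -0.73  9.94 -0.29 -0.03 -0.78]
[ 0.85 -0.73  5.11 -0.29 -0.03 -0.78]
```

Request:
arm_command:
  motion:
    - [0, -0.7, 0, -0.3, 0, -0.8, 0.45]
    - [0.6, -0.7, 3.5, -0.3, 0, -0.8, 0.45]
    - [1.2, -0.7, 6.3, -0.3, 0, -0.8, 0.45]
    - [1.8, -0.7, 8.8, -0.3, 0, -0.8, 0.45]
    - [2.1, -0.7, 9.9, -0.3, 0, -0.8, 0.45]

```text
t: 4.4
tool_pos: [0.3845, 0.1821, 0.0764]
tool_rot: [-3.141, 0.256, -2.923]
contact_force: [-0.4, -0.2, -0.4]
finger_gap: 0.0383
grasp_force: 0.0
```

Request:
arm_command:
  motion:
    - [0, 0, 0, 0, 0, 0, 0.45]
    - [0, 0, 0, 0, 0, 0, 0.2]
    - [0, 0, 0, 0, 0, 0, 0.1]
    - [0, 0, 0, 0, 0, 0, 0.1]
    - [0, 0, 0, 0, 0, 0, 0.1]
  squeeze: 60

```text
t: 4.82
tool_pos: [0.388, 0.1828, 0.0818]
tool_rot: [3.141, 0.264, -2.923]
contact_force: [-2.5, 0.0, 2.0]
finger_gap: 0.0128
grasp_force: 61.3
```

Request:
arm_command:
  motion:
    - [0, 0, 0, 0, 0, 0, 0]
    - [0, 0, 0, 0, 0, 0, 0]
    - [0, 0, 0, 0, 0, 0, 0]
  squeeze: 115

```text
t: 5.07
tool_pos: [0.3881, 0.1828, 0.082]
tool_rot: [3.141, 0.264, -2.923]
contact_force: [-4.0, 0.2, 7.0]
finger_gap: 0.0119
grasp_force: 113.1
```

Run:
```python
from h import *
o=telemetry.get_obs();print(o['contact_force'],o['torque'],Ro.from_euler('xyz',o['tool_rot']).inv().apply([0,0,1]),o['finger_gap'])
np.save('og.npy',np.r_[o['tool_pos'],o['tool_rot']])
```

```text
[-4.03274683  0.17223666  6.98866458] [0.07743504 0.46388884 0.05979913] [-2.61031361e-01  6.53889042e-04 -9.65330099e-01] 0.011949574378488651
```

Request:
arm_command:
  motion:
    - [-0.2, 0, -0.6, 0, 0, 0, 0]
    - [-0.6, 0, -2.2, 0, 0, 0, 0]
    - [-1.3, 0, -4.7, 0, 0, 0, 0]
    - [-2, 0, -7.4, 0, 0, 0, 0]
    - [-2.6, 0, -9.7, 0, 0, 0, 0]

```text
t: 5.48
tool_pos: [0.3871, 0.1822, 0.1826]
tool_rot: [3.141, 0.262, -2.924]
contact_force: [-0.7, -1.1, -2.1]
finger_gap: 0.0117
grasp_force: 112.3
```

Request:
arm_command:
  motion:
    - [0, 0, 0, 0, 0, 0, 0]
    - [0, 0, 0, 0, 0, 0, 0]
    - [0, 0, 0, 0, 0, 0, 0]

```text
t: 5.73
tool_pos: [0.3865, 0.182, 0.1797]
tool_rot: [3.142, 0.26, -2.923]
contact_force: [0.2, -0.0, -1.7]
finger_gap: 0.0117
grasp_force: 112.6
```

```bash
cat >> h.py <<'E'
def M(R,p):
    T=np.eye(4);T[:3,:3]=R.as_matrix();T[:3,3]=p;return T
def toolcar(yaw=np.radians(12.5),C=(.4318,.1918,0)):
    v=np.load('og.npy');Tt=M(Ro.from_euler('xyz',v[3:]),v[:3]);X=np.linalg.inv(Tt)@M(Ro.from_euler('z',yaw),C)
    X[1,3]=0   # grip is centred between the pads
    return X
def seatdelta(o,seat,yaw,X):
    Rc=Ro.from_euler('z',yaw);T=M(Rc,np.array(seat)-[0,0,.137])@np.linalg.inv(X)
    return delta(o,T[:3,3],Ro.from_matrix(T[:3,:3])),T
E
python3 - <<'E'
from h import *
np.set_printoptions(precision=4,suppress=True)
o=telemetry.get_obs();print(o['contact_force'],o['torque'],o['finger_gap'],o['tool_pos'],o['tool_rot'])
X=toolcar();print(X)
d,T=seatdelta(o,[.596,.009,.255],np.radians(1.3),X);print(d,T[:3,3])
E
```

```text
[ 0.1569 -0.0247 -1.7486] [-0.0341  0.3862  0.0458] 0.011736546582001742 [0.3865 0.182  0.1797] [ 3.1415  0.2601 -2.9234]
[[-0.9653 -0.0001 -0.261  -0.0216]
 [-0.0003  1.      0.0007  0.    ]
 [ 0.261   0.0007 -0.9653  0.0908]
 [ 0.      0.      0.      1.    ]]
[-12.45 -20.57   1.21   2.87  -0.23  10.82] [0.5514 0.0079 0.2   ]
```

Request:
arm_command:
  motion:
    - [-0.8, -1.3, 0, 0, 0, 0, 0]
    - [-2, -3.3, 0.2, 0, 0, 0, 0]
    - [-3.4, -5.6, 0.4, 0, 0, 0, 0]
    - [-4.8, -8, 0.5, 0, 0, 0, 0]
    - [-6.2, -10.3, 0.6, 0, 0, 0, 0]

```text
t: 6.15
tool_pos: [0.4687, 0.094, 0.1885]
tool_rot: [3.141, 0.258, -2.923]
contact_force: [1.3, 0.6, -2.7]
finger_gap: 0.0119
grasp_force: 112.6
```

Request:
arm_command:
  motion:
    - [-1.4, -2.3, 0.1, 0.5, 0, 2, 0]
    - [-2.8, -4.6, 0.2, 1.2, 0, 4.5, 0]
    - [-4.2, -7, 0.4, 1.9, -0.1, 7, 0]
    - [-5.4, -9, 0.5, 2.5, -0.2, 9.3, 0]
    - [-6.2, -10.3, 0.6, 2.9, -0.2, 10.8, 0]

```text
t: 6.57
tool_pos: [0.5517, 0.0061, 0.1987]
tool_rot: [3.141, 0.262, -3.122]
contact_force: [1.0, 0.4, -1.9]
finger_gap: 0.0117
grasp_force: 112.6
```

Request:
arm_command:
  motion:
    - [0, 0, 0, 0, 0, 0, 0]
    - [0, 0, 0, 0, 0, 0, 0]
    - [0, 0, 0, 0, 0, 0, 0]

```text
t: 6.82
tool_pos: [0.5503, 0.0084, 0.1993]
tool_rot: [3.14, 0.262, -3.118]
contact_force: [0.4, 0.1, -2.4]
finger_gap: 0.0116
grasp_force: 112.7
```

Run:
```python
from h import *
import cv2
np.set_printoptions(precision=4,suppress=True)
o=telemetry.get_obs();print(o['t'],o['contact_force'],o['finger_gap'],o['tool_pos'],o['tool_rot'],o['joint_pos'])
T=M(Ro.from_euler('xyz',o['tool_rot']),o['tool_pos']);np.save('o6.npy',np.r_[o['tool_pos'],o['tool_rot']])
C=T@toolcar();print(C)
S,D,P=cams.camera_params('scene'),cams.camera_params('side'),wristP(o)
ims={}
for n in ('wrist','side','scene'): ims[n]=cams.camera(n)[:,:,::-1].copy();cv2.imwrite(f'pics/{n}6.png',ims[n])
A=np.zeros((600,800,3),np.uint8)
seat=C[:3,:3]@[0,0,.137]+C[:3,3];bar=np.array([.676,.010,.205]);mid=(seat+bar)/2
for i,(n,Q) in enumerate((('scene',S),('side',D))):
    p=proj(Q,mid);x,y=(p-[33,50]).astype(int);print(n,x,y,proj(Q,seat),proj(Q,bar))
    c=cv2.resize(ims[n][y:y+100,x:x+66],(396,600),interpolation=cv2.INTER_CUBIC);A[:,i*400:i*400+396]=c
cv2.imwrite('pics/m6.png',A)
```

```text
6.8167 [ 0.3793  0.092  -2.3918] 0.011606380083319871 [0.5503 0.0084 0.1993] [ 3.1402  0.2616 -3.1181] [-0.1609 -0.1885  1.9627  0.0545  1.1108 -1.7733]
[[ 0.9997 -0.0236  0.0025  0.5946]
 [ 0.0236  0.9997 -0.0007  0.0096]
 [-0.0025  0.0007  1.      0.1172]
 [ 0.      0.      0.      1.    ]]
scene 173 134 [211.9366 171.3319] [200.7301 196.6406]
side 254 183 [271.6988 230.4203] [302.1395 236.929 ]
```

View pics/m6.png

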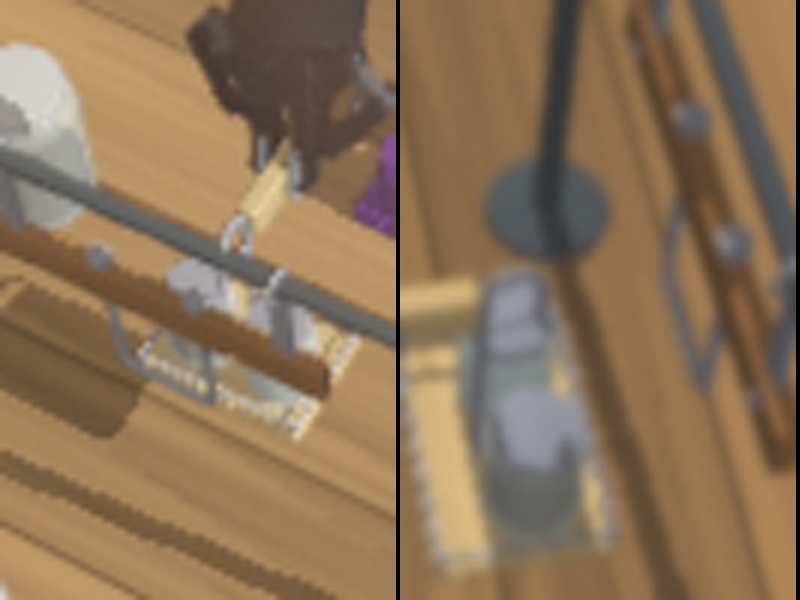

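In scene the hook apex is at (237,221) and the bar corners are at (128,360) and (212,401). In side the apex is at (517,273) and the corners are at (671,288) and (706,388).

Run:
```python
from h import *
np.set_printoptions(precision=4,suppress=True)
S,D=cams.camera_params('scene'),cams.camera_params('side')
s=lambda u,v:(173+(u+.5)/6-.5,134+(v+.5)/6-.5)
d=lambda u,v:(254+(u-400+.5)/6-.5,183+(v+.5)/6-.5)
for n,a,b in [('apex',s(237,221),d(517,273)),('barL',s(128,360),d(706,388)),('barR',s(212,401),d(671,288)),('mid',s(170,380.5),d(688.5,338))]:print(n,*tri([ray(S,a),ray(D,b)]))
v=np.load('o6.npy');C=M(Ro.from_euler('xyz',v[3:]),v[:3])@toolcar();print('pred apex',C[:3,:3]@[0,0,.145]+C[:3,3])
```

```text
apex [0.5971 0.011  0.2626] [np.float64(1.3), np.float64(1.3)]
barL [ 0.6756 -0.0184  0.2016] [np.float64(0.1), np.float64(0.1)]
barR [0.6736 0.0358 0.1966] [np.float64(0.8), np.float64(0.8)]
mid [0.6746 0.0085 0.1987] [np.float64(0.5), np.float64(0.5)]
pred apex [0.595  0.0095 0.2622]
```

Request:
arm_command:
  motion:
    - [-0.5, 0, 0.13, 0, 0, 0, 0]
    - [-1.4, 0, 0.37, 0, 0, 0, 0]
    - [-2.4, 0, 0.64, 0, 0, 0, 0]
    - [-3.3, 0, 0.88, 0, 0, 0, 0]
    - [-4, 0, 1.07, 0, 0, 0, 0]

```text
t: 7.38
tool_pos: [0.5946, 0.009, 0.2019]
tool_rot: [3.141, 0.266, -3.118]
contact_force: [-0.8, -0.4, -2.6]
finger_gap: 0.012
grasp_force: 112.6
```

Request:
arm_command:
  motion:
    - [-0.6, 0, 0.16, 0, 0, 0, 0]
    - [-1.4, 0, 0.37, 0, 0, 0, 0]
    - [-2.3, 0, 0.62, 0, 0, 0, 0]
    - [-3.1, 0, 0.83, 0, 0, 0, 0]
    - [-3.6, 0, 0.97, 0, 0, 0, 0]

```text
t: 7.8
tool_pos: [0.6317, 0.0096, 0.2017]
tool_rot: [3.141, 0.266, -3.119]
contact_force: [-0.4, 0.6, -0.9]
finger_gap: 0.0123
grasp_force: 112.6
```

Request:
arm_command:
  motion:
    - [0, 0, 0, 0, 0, 0, 0]
    - [0, 0, 0, 0, 0, 0, 0]
    - [0, 0, 0, 0, 0, 0, 0]

```text
t: 8.05
tool_pos: [0.6302, 0.0097, 0.2015]
tool_rot: [3.141, 0.265, -3.119]
contact_force: [0.0, 0.0, -1.4]
finger_gap: 0.012
grasp_force: 112.6
```

Run:
```python
from h import *
import cv2
np.set_printoptions(precision=4,suppress=True)
o=telemetry.get_obs();print(o['t'],o['contact_force'],o['torque'],o['finger_gap'],o['tool_pos'],o['tool_rot'])
C=M(Ro.from_euler('xyz',o['tool_rot']),o['tool_pos'])@toolcar();print(C)
print(seatdelta(o,[.674,.010,C[2,3]+.137],np.radians(1.3),toolcar())[0])
ims={n:cams.camera(n)[:,:,::-1] for n in('scene','side')}
for n in ims:cv2.imwrite(f'pics/{n}7.png',ims[n])
# did the tier move? difference of slat patches against the previous picture
for n in ims:
    a=cv2.imread(f'pics/{n}6.png');b=ims[n];d=cv2.absdiff(a,b).max(2)
    ys,xs=np.where(d>40);print(n,xs.min(),xs.max(),ys.min(),ys.max())
```

```text
8.05 [ 0.0079  0.0266 -1.4025] [ 0.039   0.3774 -0.0522] 0.01197839813763762 [0.6302 0.0097 0.2015] [ 3.141   0.2648 -3.1185]
[[ 0.9997 -0.023  -0.0007  0.6749]
 [ 0.023   0.9997  0.0001  0.0108]
 [ 0.0007 -0.0001  1.      0.1195]
 [ 0.      0.      0.      1.    ]]
[ 0.08 -0.08 -0.02 -0.    0.04  0.02]
scene 0 365 0 223
side 0 335 63 383
```

Request:
arm_command:
  motion:
    - [0.08, 0, 0.29, 0, 0, 0, 0]
    - [0.2, 0, 0.77, 0, 0, 0, 0]
    - [0.34, 0, 1.25, 0, 0, 0, 0]
    - [0.44, 0, 1.64, 0, 0, 0, 0]
    - [0.47, 0, 1.74, 0, 0, 0, 0]

```text
t: 8.57
tool_pos: [0.6296, 0.0098, 0.182]
tool_rot: [3.141, 0.263, -3.119]
contact_force: [-0.3, 0.8, -2.9]
finger_gap: 0.0117
grasp_force: 112.6
```

Request:
arm_command:
  motion:
    - [0.05, 0, 0.19, 0, 0, 0, 0]
    - [0.1, 0, 0.39, 0, 0, 0, 0]
    - [0.16, 0, 0.58, 0, 0, 0, 0]

```text
t: 8.82
tool_pos: [0.6307, 0.0097, 0.1777]
tool_rot: [3.141, 0.266, -3.119]
contact_force: [-0.9, 0.6, -1.3]
finger_gap: 0.0121
grasp_force: 112.6
```

Request:
arm_command:
  motion:
    - [0.05, 0, 0.19, 0, 0, 0, 0]
    - [0.1, 0, 0.39, 0, 0, 0, 0]
    - [0.16, 0, 0.58, 0, 0, 0, 0]

```text
t: 9.07
tool_pos: [0.6309, 0.0096, 0.1719]
tool_rot: [3.141, 0.266, -3.119]
contact_force: [0.1, -0.1, -1.1]
finger_gap: 0.012
grasp_force: 112.6
```

Request:
arm_command:
  motion:
    - [0.05, 0, 0.19, 0, 0, 0, 0]
    - [0.1, 0, 0.39, 0, 0, 0, 0]
    - [0.16, 0, 0.58, 0, 0, 0, 0]
    - [0.16, 0, 0.58, 0, 0, 0, 0]

```text
t: 9.4
tool_pos: [0.6309, 0.0096, 0.166]
tool_rot: [3.141, 0.267, -3.119]
contact_force: [0.3, -1.1, 0.8]
finger_gap: 0.012
grasp_force: 113.0
```

Request:
arm_command:
  motion:
    - [0.04, 0, 0.14, 0, 0, 0, 0]
    - [0.08, 0, 0.29, 0, 0, 0, 0]
    - [0.1, 0, 0.39, 0, 0, 0, 0]
    - [0.1, 0, 0.39, 0, 0, 0, 0]

```text
t: 9.73
tool_pos: [0.6304, 0.0096, 0.1613]
tool_rot: [3.141, 0.265, -3.119]
contact_force: [-0.3, 0.3, 0.3]
finger_gap: 0.012
grasp_force: 113.2
```

Request:
arm_command:
  motion:
    - [0.04, 0, 0.14, 0, 0, 0, 0]
    - [0.08, 0, 0.29, 0, 0, 0, 0]
    - [0.08, 0, 0.29, 0, 0, 0, 0]

```text
t: 9.98
tool_pos: [0.6303, 0.0097, 0.1581]
tool_rot: [3.141, 0.265, -3.119]
contact_force: [-0.3, -0.7, -1.1]
finger_gap: 0.0119
grasp_force: 113.2
```

Request:
arm_command:
  motion:
    - [0.04, 0, 0.14, 0, 0, 0, 0]
    - [0.08, 0, 0.29, 0, 0, 0, 0]
    - [0.08, 0, 0.29, 0, 0, 0, 0]

```text
t: 10.23
tool_pos: [0.6296, 0.0098, 0.1543]
tool_rot: [3.141, 0.263, -3.118]
contact_force: [0.3, -0.6, -2.2]
finger_gap: 0.0121
grasp_force: 112.6
```

Request:
arm_command:
  motion:
    - [0.04, 0, 0.14, 0, 0, 0, 0]
    - [0.07, 0, 0.24, 0, 0, 0, 0]
    - [0.07, 0, 0.24, 0, 0, 0, 0]

```text
t: 10.48
tool_pos: [0.6298, 0.0098, 0.152]
tool_rot: [3.141, 0.264, -3.119]
contact_force: [-0.4, -0.2, -1.9]
finger_gap: 0.012
grasp_force: 112.6
```

Request:
arm_command:
  motion:
    - [0.04, 0, 0.14, 0, 0, 0, 0]
    - [0.07, 0, 0.24, 0, 0, 0, 0]
    - [0.07, 0, 0.24, 0, 0, 0, 0]

```text
t: 10.73
tool_pos: [0.6302, 0.0097, 0.1501]
tool_rot: [3.141, 0.265, -3.119]
contact_force: [-0.8, 0.5, -3.1]
finger_gap: 0.0119
grasp_force: 112.6
```

Request:
arm_command:
  motion:
    - [0.04, 0, 0.14, 0, 0, 0, 0]
    - [0.05, 0, 0.19, 0, 0, 0, 0]
    - [0.05, 0, 0.19, 0, 0, 0, 0]

```text
t: 10.98
tool_pos: [0.6303, 0.0097, 0.1484]
tool_rot: [3.141, 0.265, -3.119]
contact_force: [-0.3, -1.0, -2.5]
finger_gap: 0.012
grasp_force: 112.6
```

Request:
arm_command:
  motion:
    - [0.04, 0, 0.14, 0, 0, 0, 0]
    - [0.05, 0, 0.19, 0, 0, 0, 0]
    - [0.05, 0, 0.19, 0, 0, 0, 0]

```text
t: 11.23
tool_pos: [0.6303, 0.0097, 0.1464]
tool_rot: [3.141, 0.265, -3.119]
contact_force: [-0.2, 0.2, -1.4]
finger_gap: 0.0119
grasp_force: 112.6
```

Request:
arm_command:
  motion:
    - [0.03, 0, 0.1, 0, 0, 0, 0]
    - [0.04, 0, 0.15, 0, 0, 0, 0]
    - [0.04, 0, 0.15, 0, 0, 0, 0]

```text
t: 11.48
tool_pos: [0.6304, 0.0097, 0.1449]
tool_rot: [3.141, 0.265, -3.119]
contact_force: [-0.7, 0.0, -1.7]
finger_gap: 0.0119
grasp_force: 112.6
```

Request:
arm_command:
  motion:
    - [0.03, 0, 0.1, 0, 0, 0, 0]
    - [0.04, 0, 0.15, 0, 0, 0, 0]
    - [0.04, 0, 0.15, 0, 0, 0, 0]

```text
t: 11.73
tool_pos: [0.6304, 0.0097, 0.1433]
tool_rot: [3.141, 0.265, -3.119]
contact_force: [0.9, -0.5, -2.0]
finger_gap: 0.0119
grasp_force: 112.6
```

Request:
arm_command:
  motion:
    - [0.03, 0, 0.1, 0, 0, 0, 0]
    - [0.04, 0, 0.15, 0, 0, 0, 0]
    - [0.04, 0, 0.15, 0, 0, 0, 0]

```text
t: 11.98
tool_pos: [0.6304, 0.0097, 0.1418]
tool_rot: [3.141, 0.265, -3.119]
contact_force: [-0.1, -0.2, -2.4]
finger_gap: 0.0119
grasp_force: 112.6
```

Request:
arm_command:
  motion:
    - [0.03, 0, 0.1, 0, 0, 0, 0]
    - [0.04, 0, 0.15, 0, 0, 0, 0]
    - [0.04, 0, 0.15, 0, 0, 0, 0]

```text
t: 12.23
tool_pos: [0.6304, 0.0097, 0.1402]
tool_rot: [3.141, 0.265, -3.119]
contact_force: [0.3, -0.6, -2.3]
finger_gap: 0.0119
grasp_force: 112.6
```

Run:
```python
from h import *
import cv2
np.set_printoptions(precision=2,suppress=True)
o=telemetry.get_obs();print(o['t'],o['contact_force'],o['torque'],o['tool_pos'])
T=M(Ro.from_euler('xyz',o['tool_rot']),o['tool_pos'])
for n in('scene','side'):
    b=cams.camera(n)[:,:,::-1];cv2.imwrite(f'pics/{n}8.png',b);Q=cams.camera_params(n)
    for ref in ('6','7'):
        a=cv2.imread(f'pics/{n}{ref}.png')
        for nm,X in (('slatL',[.677,-.06,.29]),('slatR',[.673,.08,.29]),('legL',[.6755,-.02,.235]),('legR',[.674,.04,.235]),('bar',[.675,.0,.2])):
            x,y=proj(Q,np.array(X)).astype(int);t=a[y-6:y+7,x-6:x+7];w=b[y-14:y+15,x-14:x+15]
            r=cv2.matchTemplate(w,t,cv2.TM_CCOEFF_NORMED);_,m,_,l=cv2.minMaxLoc(r);print(n,ref,nm,(x,y),'shift',l[0]-8,l[1]-8,round(m,2))
```

```text
12.2333 [ 0.34 -0.64 -2.34] [-0.01  0.4  -0.03] [0.63 0.01 0.14]
scene 6 slatL (np.int64(179), np.int64(174)) shift 0 0 0.98
scene 6 slatR (np.int64(216), np.int64(191)) shift 5 3 0.54
scene 6 legL (np.int64(192), np.int64(188)) shift 8 4 0.62
scene 6 legR (np.int64(207), np.int64(195)) shift 8 4 0.73
scene 6 bar (np.int64(198), np.int64(195)) shift 0 0 0.39
scene 7 slatL (np.int64(179), np.int64(174)) shift 0 0 0.99
scene 7 slatR (np.int64(216), np.int64(191)) shift 1 1 0.57
scene 7 legL (np.int64(192), np.int64(188)) shift 0 0 0.9
scene 7 legR (np.int64(207), np.int64(195)) shift 7 3 0.73
scene 7 bar (np.int64(198), np.int64(195)) shift 2 8 0.43
side 6 slatL (np.int64(314), np.int64(242)) shift 0 0 0.96
side 6 slatR (np.int64(297), np.int64(194)) shift 0 0 0.96
side 6 legL (np.int64(306), np.int64(240)) shift 0 1 0.8
side 6 legR (np.int64(299), np.int64(220)) shift 0 0 0.99
side 6 bar (np.int64(302), np.int64(241)) shift 0 0 0.56
side 7 slatL (np.int64(314), np.int64(242)) shift 0 1 0.87
side 7 slatR (np.int64(297), np.int64(194)) shift 0 0 0.96
side 7 legL (np.int64(306), np.int64(240)) shift 0 1 0.81
side 7 legR (np.int64(299), np.int64(220)) shift 0 -1 0.79
side 7 bar (np.int64(302), np.int64(241)) shift 0 1 0.56
```

Request:
arm_command:
  motion:
    - [0.02, 0, 0.05, 0, 0, 0, 0]
    - [0.03, 0, 0.1, 0, 0, 0, 0]
    - [0.03, 0, 0.1, 0, 0, 0, 0]

```text
t: 12.58
tool_pos: [0.6304, 0.0097, 0.1393]
tool_rot: [3.141, 0.265, -3.119]
contact_force: [0.3, 0.6, -2.6]
finger_gap: 0.0118
grasp_force: 113.0
```

Request:
arm_command:
  motion:
    - [0.02, 0, 0.05, 0, 0, 0, 0]
    - [0.03, 0, 0.1, 0, 0, 0, 0]
    - [0.03, 0, 0.1, 0, 0, 0, 0]

```text
t: 12.83
tool_pos: [0.6303, 0.0097, 0.1382]
tool_rot: [3.141, 0.265, -3.119]
contact_force: [-0.4, -0.5, -1.9]
finger_gap: 0.0118
grasp_force: 113.0
```

Run:
```python
from h import *
import cv2
o=telemetry.get_obs();print(o['t'],o['contact_force'],o['torque'],o['tool_pos'])
T=M(Ro.from_euler('xyz',o['tool_rot']),o['tool_pos']);C=T@toolcar();P=wristP(o)
im=cams.camera('wrist');cv2.imwrite('pics/w9.png',im[:,:,::-1])
for n,X in (('hooktop',[0,0,.143]),('seat',[0,0,.137]),('leg',[.014,0,.1]),('gripend',[-.085,0,.137])):print(n,proj(P,C[:3,:3]@X+C[:3,3]))
for z in (.190,.195,.2):
  print(z,[proj(P,np.array([.675+.0225*-k,.009+k,z])).round(0) for k in (-.03,-.02,0,.02,.03)],[proj(P,np.array([.675,.009+k,z+.04])).round(0) for k in(-.03,.03)])
```

```text
12.8333 [-0.36456419 -0.48833267 -1.89859535] [-0.05230208  0.38290258 -0.01616383] [0.63034628 0.00969226 0.13818007]
hooktop [255.10694717 394.62067839]
seat [255.05882259 382.07921263]
leg [254.74288299 335.01582301]
gripend [255.91951669 243.24383956]
0.19 [array([190., 376.]), array([211., 376.]), array([251., 376.]), array([292., 376.]), array([313., 376.])] [array([174., 473.]), array([327., 475.])]
0.195 [array([189., 386.]), array([210., 386.]), array([251., 386.]), array([293., 386.]), array([314., 386.])] [array([171., 489.]), array([330., 491.])]
0.2 [array([187., 396.]), array([208., 396.]), array([251., 396.]), array([294., 396.]), array([316., 396.])] [array([168., 507.]), array([333., 508.])]
```

Request:
arm_command:
  motion:
    - [0.02, 0, 0.05, 0, 0, 0, 0]
    - [0.03, 0, 0.1, 0, 0, 0, 0]
    - [0.03, 0, 0.1, 0, 0, 0, 0]

```text
t: 13.13
tool_pos: [0.6303, 0.0098, 0.1371]
tool_rot: [3.141, 0.265, -3.118]
contact_force: [-0.3, 0.6, -1.8]
finger_gap: 0.0115
grasp_force: 113.0
```

Request:
arm_command:
  motion:
    - [0.02, 0, 0.05, 0, 0, 0, 0]
    - [0.03, 0, 0.1, 0, 0, 0, 0]
    - [0.03, 0, 0.1, 0, 0, 0, 0]

```text
t: 13.38
tool_pos: [0.6304, 0.0097, 0.1363]
tool_rot: [3.141, 0.265, -3.119]
contact_force: [0.6, 0.2, -1.5]
finger_gap: 0.0119
grasp_force: 113.1
```

Request:
arm_command:
  motion:
    - [0.02, 0, 0.05, 0, 0, 0, 0]
    - [0.03, 0, 0.1, 0, 0, 0, 0]
    - [0.03, 0, 0.1, 0, 0, 0, 0]

```text
t: 13.63
tool_pos: [0.631, 0.0096, 0.1359]
tool_rot: [3.141, 0.267, -3.119]
contact_force: [-0.3, -0.3, -0.2]
finger_gap: 0.0124
grasp_force: 113.3
```

Request:
arm_command:
  motion:
    - [0.02, 0, 0.05, 0, 0, 0, 0]
    - [0.03, 0, 0.1, 0, 0, 0, 0]
    - [0.03, 0, 0.1, 0, 0, 0, 0]

```text
t: 13.88
tool_pos: [0.6314, 0.0096, 0.1354]
tool_rot: [3.141, 0.268, -3.119]
contact_force: [-0.2, -0.1, 3.9]
finger_gap: 0.0118
grasp_force: 113.8
```

Request:
arm_command:
  motion:
    - [0.02, 0, 0.05, 0, 0, 0, 0]
    - [0.03, 0, 0.1, 0, 0, 0, 0]
    - [0.03, 0, 0.1, 0, 0, 0, 0]

```text
t: 14.13
tool_pos: [0.632, 0.0095, 0.1351]
tool_rot: [-3.142, 0.269, -3.119]
contact_force: [-0.8, 0.3, 6.3]
finger_gap: 0.0116
grasp_force: 114.2
```

Request:
arm_command:
  motion:
    - [0.01, 0, 0.03, 0, 0, 0, 0]
    - [0.02, 0, 0.06, 0, 0, 0, 0]
    - [0.02, 0, 0.06, 0, 0, 0, 0]

```text
t: 14.38
tool_pos: [0.6323, 0.0095, 0.1349]
tool_rot: [-3.142, 0.27, -3.118]
contact_force: [0.2, 0.1, 8.0]
finger_gap: 0.0121
grasp_force: 114.3
```

Request:
arm_command:
  motion:
    - [0.01, 0, 0.03, 0, 0, 0, 0]
    - [0.01, 0, 0.05, 0, 0, 0, 0]
    - [0.01, 0, 0.05, 0, 0, 0, 0]

```text
t: 14.63
tool_pos: [0.6327, 0.0095, 0.1348]
tool_rot: [-3.141, 0.271, -3.118]
contact_force: [0.6, -0.0, 9.1]
finger_gap: 0.0118
grasp_force: 114.5
```

Request:
arm_command:
  motion:
    - [0, 0, 0.02, 0, 0, 0, 0]
    - [0, 0, 0.02, 0, 0, 0, 0]
    - [0, 0, 0.02, 0, 0, 0, 0]
    - [0, 0, 0.02, 0, 0, 0, 0]
    - [0, 0, 0.02, 0, 0, 0, 0]

```text
t: 15.05
tool_pos: [0.6328, 0.0095, 0.1347]
tool_rot: [-3.141, 0.271, -3.118]
contact_force: [-1.3, 0.4, 8.7]
finger_gap: 0.0119
grasp_force: 114.5
```

Request:
arm_command:
  motion:
    - [0, 0, 0, 0, 0, 0, 0]
    - [0, 0, 0, 0, 0, 0, 0]
    - [0, 0, 0, 0, 0, 0, 0]
    - [0, 0, 0, 0, 0, 0, 0]
    - [0, 0, 0, 0, 0, 0, 0]

```text
t: 15.47
tool_pos: [0.6328, 0.0095, 0.1348]
tool_rot: [-3.141, 0.271, -3.118]
contact_force: [-0.7, 0.3, 8.9]
finger_gap: 0.0116
grasp_force: 114.5
```

Request:
arm_command:
  motion:
    - [0, 0, 0, 0, 0, 0, 0]
    - [0, 0, 0, 0, 0, 0, 0]
    - [0, 0, 0, 0, 0, 0, 0]
    - [0, 0, 0, 0, 0, 0, 0]

```text
t: 15.8
tool_pos: [0.6328, 0.0095, 0.1347]
tool_rot: [-3.141, 0.271, -3.118]
contact_force: [-0.9, 0.4, 9.2]
finger_gap: 0.012
grasp_force: 114.5
```

Request:
arm_command:
  motion:
    - [0.01, 0, 0.03, 0, 0, 0, 0]
    - [0.01, 0, 0.03, 0, 0, 0, 0]
    - [0.01, 0, 0.03, 0, 0, 0, 0]
    - [0.01, 0, 0.03, 0, 0, 0, 0]
    - [0.01, 0, 0.03, 0, 0, 0, 0]

```text
t: 16.22
tool_pos: [0.633, 0.0095, 0.1346]
tool_rot: [-3.141, 0.272, -3.118]
contact_force: [-1.0, 0.5, 9.8]
finger_gap: 0.0122
grasp_force: 114.6
```

Request:
arm_command:
  motion:
    - [0, 0, 0, 0, 0, 0, 0]
    - [0, 0, 0, 0, 0, 0, 0]
    - [0, 0, 0, 0, 0, 0, 0]
    - [0, 0, 0, 0, 0, 0, 0]
    - [0, 0, 0, 0, 0, 0, 0]

```text
t: 16.63
tool_pos: [0.633, 0.0095, 0.1346]
tool_rot: [-3.141, 0.272, -3.118]
contact_force: [-0.6, 0.4, 9.0]
finger_gap: 0.0116
grasp_force: 114.6
```

Request:
arm_command:
  motion:
    - [0, 0, 0, 0, 0, 0, 0]
    - [0, 0, 0, 0, 0, 0, 0]
    - [0, 0, 0, 0, 0, 0, 0]
    - [0, 0, 0, 0, 0, 0, 0]
    - [0, 0, 0, 0, 0, 0, 0]

```text
t: 17.05
tool_pos: [0.633, 0.0095, 0.1347]
tool_rot: [-3.141, 0.272, -3.118]
contact_force: [-0.4, 0.2, 9.2]
finger_gap: 0.0117
grasp_force: 114.6
```

Request:
arm_command:
  motion:
    - [-0.02, 0, -0.08, 0, 0, 0, 0]
    - [-0.04, 0, -0.16, 0, 0, 0, 0]
    - [-0.06, 0, -0.24, 0, 0, 0, 0]
    - [-0.08, 0, -0.3, 0, 0, 0, 0]
    - [-0.08, 0, -0.3, 0, 0, 0, 0]

```text
t: 17.47
tool_pos: [0.6308, 0.0096, 0.1353]
tool_rot: [3.141, 0.267, -3.119]
contact_force: [0.1, -0.3, 5.5]
finger_gap: 0.0118
grasp_force: 114.1
```

Request:
arm_command:
  motion:
    - [0, 0, 0, 0, 0, 0, 0]
    - [0, 0, 0, 0, 0, 0, 0]
    - [0, 0, 0, 0, 0, 0, 0]

```text
t: 17.72
tool_pos: [0.6309, 0.0096, 0.1352]
tool_rot: [3.141, 0.267, -3.119]
contact_force: [-0.6, -0.0, 6.0]
finger_gap: 0.0117
grasp_force: 114.1
```

Run:
```python
from h import *
np.set_printoptions(precision=4,suppress=True)
o=telemetry.get_obs();print(o['contact_force'],o['torque'],o['grasp_force'])
print(M(Ro.from_euler('xyz',o['tool_rot']),o['tool_pos'])@toolcar())
```

```text
[-0.6076 -0.024   5.9978] [-0.0044 -0.3832  0.0152] 114.0674614906311
[[ 0.9997 -0.0228 -0.0028  0.6757]
 [ 0.0228  0.9997  0.0003  0.0107]
 [ 0.0027 -0.0004  1.      0.0534]
 [ 0.      0.      0.      1.    ]]
```

Request:
arm_command:
  motion:
    - [-0.01, 0, -0.05, 0, 0, 0, 0]
    - [-0.03, 0, -0.1, 0, 0, 0, 0]
    - [-0.04, 0, -0.15, 0, 0, 0, 0]
    - [-0.04, 0, -0.15, 0, 0, 0, 0]

```text
t: 18.05
tool_pos: [0.6299, 0.0098, 0.1356]
tool_rot: [3.141, 0.264, -3.119]
contact_force: [-0.2, -0.7, 2.0]
finger_gap: 0.0118
grasp_force: 113.7
```

Request:
arm_command:
  motion:
    - [0, 0, 0, 0, 0, 0, 0]
    - [0, 0, 0, 0, 0, 0, 0]
    - [0, 0, 0, 0, 0, 0, 0]
    - [0, 0, 0, 0, 0, 0, 0]

```text
t: 18.38
tool_pos: [0.63, 0.0097, 0.1358]
tool_rot: [3.141, 0.265, -3.119]
contact_force: [-0.7, -0.5, 1.3]
finger_gap: 0.012
grasp_force: 113.5
```

Request:
arm_command:
  motion:
    - [-0.01, 0, -0.05, 0, 0, 0, 0]
    - [-0.01, 0, -0.05, 0, 0, 0, 0]
    - [-0.01, 0, -0.05, 0, 0, 0, 0]
  squeeze: 50

```text
t: 18.63
tool_pos: [0.6297, 0.0097, 0.136]
tool_rot: [3.141, 0.264, -3.119]
contact_force: [0.2, -0.2, 0.3]
finger_gap: 0.0114
grasp_force: 113.3
```

Request:
arm_command:
  motion:
    - [0, 0, 0, 0, 0, 0, 0]
    - [0, 0, 0, 0, 0, 0, 0]
    - [0, 0, 0, 0, 0, 0, 0]
  squeeze: 20

```text
t: 18.88
tool_pos: [0.6299, 0.0097, 0.1362]
tool_rot: [3.141, 0.264, -3.119]
contact_force: [0.0, -0.5, -1.2]
finger_gap: 0.012
grasp_force: 113.1
```

Request:
arm_command:
  motion:
    - [0, 0, 0, 0, 0, 0, 0.17]
    - [0, 0, 0, 0, 0, 0, 0.2]
    - [0, 0, 0, 0, 0, 0, 0.25]
    - [0, 0, 0, 0, 0, 0, 0.35]
    - [0, 0, 0, 0, 0, 0, 0.45]

```text
t: 19.3
tool_pos: [0.6305, 0.0097, 0.1368]
tool_rot: [3.141, 0.266, -3.119]
contact_force: [0.0, 0.2, 0.2]
finger_gap: 0.0385
grasp_force: 0.0
```

Request:
arm_command:
  motion:
    - [0, 0, 0, 0, 0, 0, 0.5]
    - [0, 0, 0, 0, 0, 0, 0.5]
    - [0, 0, 0, 0, 0, 0, 0.5]

```text
t: 19.55
tool_pos: [0.6303, 0.0097, 0.1367]
tool_rot: [3.141, 0.265, -3.119]
contact_force: [0.4, -0.3, -0.8]
finger_gap: 0.043
grasp_force: 0.0
```

Request:
arm_command:
  motion:
    - [0.2, 0, -1, 0, 0, 0, 0.5]
    - [0.6, 0, -2.5, 0, 0, 0, 0.5]
    - [1.2, 0, -4.5, 0, 0, 0, 0.5]
    - [2, 0, -6.5, 0, 0, 0, 0.5]
    - [4, 0, -8, 0, 0, 0, 0.5]

```text
t: 19.97
tool_pos: [0.5721, 0.008, 0.2068]
tool_rot: [-3.141, 0.27, -3.118]
contact_force: [-0.0, -0.6, 2.4]
finger_gap: 0.0425
grasp_force: 0.0
```

Request:
arm_command:
  motion:
    - [2, 0, -0.3, 0, 0, 0, 0.5]
    - [4, 0, -0.8, 0, 0, 0, 0.5]
    - [7, 0, -1.5, 0, 0, 0, 0.5]
    - [9, 0, -2, 0, 0, 0, 0.5]
    - [11, 0, -2.5, 0, 0, 0, 0.5]

```text
t: 20.38
tool_pos: [0.4567, 0.0058, 0.1991]
tool_rot: [3.141, 0.266, -3.118]
contact_force: [0.5, -0.2, 0.2]
finger_gap: 0.0426
grasp_force: 0.0
```

Run:
```python
from h import *
import cv2
np.set_printoptions(precision=2,suppress=True)
ims={}
o=telemetry.get_obs();print(o['t'],o['contact_force'],o['tool_pos'])
for k in range(8):
    b=cams.camera('side')[:,:,::-1]
    if k:print(k,(cv2.absdiff(a,b).max(2)[170:280,230:330]>25).sum())
    a=b
cv2.imwrite('pics/side10.png',a);c=cams.camera('scene')[:,:,::-1];cv2.imwrite('pics/scene10.png',c)
# hanging check: shift of the carrier from the pre-hook picture (side6/scene6) vs the prediction for a seated, upright carrier
v=np.load('o6.npy');C=M(Ro.from_euler('xyz',v[3:]),v[:3])@toolcar()
for n,im in(('side',a),('scene',c)):
    r=cv2.imread(f'pics/{n}6.png');Q=cams.camera_params(n)
    for nm,X in(('gripend',[-.08,0,.125]),('jar-',[0,-.028,.06]),('jar+',[0,.028,.06]),('trayback',[-.04,-.056,.006]),('trayback+',[-.04,.056,.006])):
        X=np.array(X);p=proj(Q,C[:3,:3]@X+C[:3,3]);D=proj(Q,C[:3,:3]@X+np.array([.6755,.0105,.0535]))-p
        x,y=p.round().astype(int);t=r[y-7:y+8,x-7:x+8];xx,yy=(p+D).round().astype(int);w=im[yy-17:yy+18,xx-17:xx+18]
        m=cv2.matchTemplate(w,t,cv2.TM_CCOEFF_NORMED);_,s,_,l=cv2.minMaxLoc(m);print(n,nm,'err px',l[0]-10,l[1]-10,round(s,2))
```

```text
20.3833 [ 0.52 -0.18  0.19] [0.46 0.01 0.2 ]
1 0
2 0
3 0
4 0
5 0
6 0
7 0
side gripend err px -6 8 0.79
side jar- err px -2 1 0.57
side jar+ err px -1 1 0.5
side trayback err px -1 -1 0.77
side trayback+ err px 1 7 0.76
scene gripend err px -5 8 0.43
scene jar- err px 9 10 0.57
scene jar+ err px -4 2 0.64
scene trayback err px 2 -2 0.51
scene trayback+ err px 10 -7 0.65
```

Run:
```python
from h import *
import cv2
np.set_printoptions(precision=1,suppress=True)
Rc=Ro.from_euler('z',1.3,degrees=True).as_matrix()
for n in('side','scene'):
    Q=cams.camera_params(n);im=cv2.imread(f'pics/{n}10.png');ref=cv2.imread(f'pics/{n}0.png')
    v=np.load('og.npy')
    # pale wood: learn colour from the grip in the first picture
    p=proj(Q,np.array([.481,.209,.131])-.055*np.array([.904,-.428,0])).round().astype(int);col=np.median(ref[p[1]-1:p[1]+2,p[0]-1:p[0]+2].reshape(-1,3),0)
    m=(np.abs(im.astype(int)-col).max(2)<28).astype(np.uint8)
    N,_,st,ce=cv2.connectedComponentsWithStats(m)
    e=[proj(Q,Rc@[x,0,.13]+np.array([.6755,.0105,.0535])) for x in(-.085,-.05,-.015)]
    print(n,'pred grip end/mid/in',*e)
    for i in np.argsort(-st[1:,4])+1:
        if st[i,4]>8 and np.linalg.norm(ce[i]-e[1])<40:print(st[i],ce[i])
```

```text
side pred grip end/mid/in [268.8 246.3] [282.1 244.3] [295.4 242.2]
[278 248  18  37 171] [286.4 264.1]
[268 237  28  10 123] [281.4 242.2]
[301 224   5  13  35] [302.6 230.1]
[320 242   4  11  27] [321.4 246.8]
[293 229   4   8  18] [294.8 232.4]
[295 205   4  10  15] [296.5 210.3]
scene pred grip end/mid/in [214.1 181.3] [209.  188.7] [203.9 196.4]
[215 211   9  12  43] [218.8 215.9]
[210 181   6   7  29] [213.  183.8]
[200 223  14   6  20] [207.1 225.7]
[203 192   4   7  15] [204.9 194.7]
[202 205   4   6  13] [203.4 207.4]
```

The grip shows in side at x 268–296, y 237–247, and in scene at (213,184), as predicted for a seated, upright carrier. Nothing moved over 0.4 s, so I'm handing in.

```bash
python3 -c "
from workcell import job_done
print(job_done())"
```

```text
the job is handed in; nothing more can be done
None
```

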